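# Take the lid off the calorimeter under the temperature probe

## Task

Open the calorimeter that the clamped temperature probe hangs over and leave the other one shut. There is no room to lift its lid straight up, so take it by its grip, tip that side up while the opposite edge still rests on the can, draw the lid out from under the probe, and set it down (no dropping) flat, right way up, on the cork mat. Do not knock the probe or its stand, push the cans about or disturb anything else on the bench.

Things in the scene. Friction and masses are not known exactly. Their poses are not given: they have to be found in the camera images.
- can_1: plain aluminium double-walled calorimeter can, 110 mm across, 120 mm tall, about 0.8 kg, loose on the bench; it starts closed by lid_1. Origin: centre of its underside, z up. The two cans are alike; either may be the one under the probe
- can_2: plain aluminium double-walled calorimeter can, 110 mm across, 120 mm tall, about 0.8 kg, loose on the bench; it starts closed by lid_2. Origin: centre of its underside, z up. The two cans are alike; either may be the one under the probe
- lid_1: loose lid of can_1, 0.1 to 0.2 kg, not fastened: white flange 118 mm across, 6 mm thick, resting on the can's rim; below it a grey plug 20 mm deep, 93 mm across tapering to 84, with 3.5 mm play all round. Origin: centre of the plug's underside, 100 mm above the bench when seated; z up, flange z = 20 to 26 mm. -x points roughly to the robot; the grip stands on the -x half, the probe hole at x = +22 mm
- lid_2: loose lid of can_2, 0.1 to 0.2 kg, not fastened: white flange 118 mm across, 6 mm thick, resting on the can's rim; below it a grey plug 20 mm deep, 93 mm across tapering to 84, with 3.5 mm play all round. Origin: centre of the plug's underside, 100 mm above the bench when seated; z up, flange z = 20 to 26 mm. -x points roughly to the robot; the grip stands on the -x half, the probe hole at x = +22 mm
- lid_1_grip (a point): middle of lid_1's upright black grip, a flat-sided rib 50 mm long along the lid's x (x = -55 to -5 mm), 14 mm thick (y) and 34 mm tall (z = 26 to 60 mm, its top 160 mm above the bench when seated). This point is at -30, 0, 49 mm in the lid frame, 23 mm above the flange
- lid_2_grip (a point): the same point on lid_2
- lid_1_far (a point): on lid_1, the lower edge of the flange on the side opposite the grip (lid frame 59, 0, 20 mm): the edge that stays on the can's rim, 120 mm above the bench, while the lid is tipped
- lid_2_far (a point): the same point on lid_2
- probe_tip (a point): lower tip of the temperature probe, 144 mm above the bench: 18 mm above the flange of the lid it hangs over, 22 mm from that can's axis on the side away from the lid's grip (within about 8 mm). The steel probe is 6 mm thick; its black handle above, 24 mm across, spans 235 to 347 mm height. The other can has no probe
- stand: grey retort stand, fixed, 395 mm tall. Origin on the bench straight below the probe; +x points from the probe to the rod, 140 mm away, on a round foot 160 mm across. A clamp at 285 to 305 mm height holds the probe's handle; its two prongs, 43 mm apart over their outsides, reach 29 mm past the probe's axis to -x, over the lid's grip: a gripper must lean back and reach in under them from the grip's side
- mat: square cork mat lying on the bench, fixed, 160 x 160 x 6 mm. Origin: centre of its underside
- meter: hand multimeter (bystander), about 185 x 88 x 40 mm, leaning back on its prop leg behind the calorimeter that has no probe; 180 mm tall. Origin on the bench, about 130 mm in front of (-x of) the meter
- board: small circuit board on a wooden base (bystander), 100 x 140 mm, 45 mm tall. Origin: centre of its underside
There are look-alikes about, which are no part of the job. Of the things that look like the mat, the middle-sized one is meant.

How it is judged:
On the way, in this order (a step that is already met when the one before it is completed fails the run):
1. the lid under the probe, held in the fingers, is tipped up by more than 8 degrees on its grip side while its opposite edge is still down on the can's rim (less than 15 mm above it) (((horizontal distance between probe_tip and can_1 below 0.06 m and angle between lid_1's own z axis and vertical above 0.14 rad and height (world z) of lid_1_far below 0.135 m and horizontal distance between lid_1 and can_1 below 0.035 m and contact force between the fingers and lid_1 above 0.5 N) or (horizontal distance between probe_tip and can_2 below 0.06 m and angle between lid_2's own z axis and vertical above 0.14 rad and height (world z) of lid_2_far below 0.135 m and horizontal distance between lid_2 and can_2 below 0.035 m and contact force between the fingers and lid_2 above 0.5 N))), for 0.1 s.
2. that lid, still in the fingers, is set down on the cork mat: within 6 mm of lying on it, level within 9 degrees, its centre within 45 mm of the mat's centre (((horizontal distance between probe_tip and can_1 below 0.06 m and z of lid_1 in the frame of mat below 0.012 m and horizontal distance between lid_1 and mat below 0.045 m and angle between lid_1's own z axis and vertical below 0.15 rad and contact force between the fingers and lid_1 above 0.5 N) or (horizontal distance between probe_tip and can_2 below 0.06 m and z of lid_2 in the frame of mat below 0.012 m and horizontal distance between lid_2 and mat below 0.045 m and angle between lid_2's own z axis and vertical below 0.15 rad and contact force between the fingers and lid_2 above 0.5 N))), for 0.05 s.
At the end, for the whole second after the job is handed in: The lid from under the probe lies at rest on the cork mat, right way up, level within 5 degrees, centre within 45 mm of the mat's; its can is upright, moved under 25 mm; the other can and its lid moved under 20 mm, that lid still on its can (centres within 10 mm) (((horizontal distance between probe_tip and can_1 below 0.06 m and z of lid_1 in the frame of mat between 0.002 and 0.01 m and horizontal distance between lid_1 and mat below 0.045 m and angle between each of lid_1, can_1's own z axis and vertical below 0.09 rad and linear speed of lid_1 below 0.02 m/s and distance of can_1 from where it was at the start of the episode below 0.025 m and distance of each of can_2, lid_2 from where it was at the start of the episode below 0.02 m and horizontal distance between lid_2 and can_2 below 0.01 m) or (horizontal distance between probe_tip and can_2 below 0.06 m and z of lid_2 in the frame of mat between 0.002 and 0.01 m and horizontal distance between lid_2 and mat below 0.045 m and angle between each of lid_2, can_2's own z axis and vertical below 0.09 rad and linear speed of lid_2 below 0.02 m/s and distance of can_2 from where it was at the start of the episode below 0.025 m and distance of each of can_1, lid_1 from where it was at the start of the episode below 0.02 m and horizontal distance between lid_1 and can_1 below 0.01 m))); the robot touches nothing.
It fails at once if the probe, its clamp or its stand is knocked (more than 4 N) (contact force between stand and anything else above 4 N).
It fails at once if the lid is turned more than 60 degrees from level (angle between any of lid_1, lid_2's own z axis and vertical above 1.05 rad).
It fails at once if the multimeter or the circuit board is moved more than 20 mm (distance of any of meter, board from where it was at the start of the episode above 0.02 m).
It also fails if it takes over 58 s, if anything falls off the work surface, if the arm or the gripper's body presses on something with over 40 N, if the wrist force passes 120 N, or if a joint passes its speed limit or range.

## Robot

A 6-joint arm with a two-finger parallel gripper is mounted at the origin on the work surface. World frame = base frame: x ahead of the robot, y to its left, z up, the work surface at z = 0. Lengths are in m, angles in rad, forces in N, time in s.
With the tool pointing down it reaches from about 0.3 to 0.875 m from the base axis. Payload 6.4 kg.
Tool frame: the origin (TCP) lies midway between the tips of the shut fingers; the grasp point (between the pads) lies 19 mm behind it (arm.grasp_offset is the distance from the TCP to the grasp point, in m); z points along the fingers, y is the direction in which the jaws open and shut (so a half turn about z gives the same grasp; the last joint's range is limited). The gripper opens to 88 mm and grips with 3 to 60 N. Pads are 18 mm wide; open, the fingers measure 123 mm over their backs; the gripper's body (75 mm by 187 mm) begins 45 mm behind the grasp point.
Start: joints at [0.99, 0.181, 1.607, -0, 1.354, -0.206], TCP at [0.21, 0.535, 0.239] pointing down, gripper open.
Joint ranges: [-2.99, 2.99], [-0.89, 2.07], [0.3, 2.58], [-1.14, 4.28], [0, 2.63], [-3.12, 3.12]. Speed limits (rad/s): [2.57, 2.57, 3.01, 3.14, 3.14, 3.14].

## Interface

Orientations are given as a rotation vector (axis times angle).
In Python, from workcell import arm, camera, camera_model gives the robot as it stands.
- The arm moves only by the shell command python3 -m pendant 'ROWS'. ROWS is JSON, a list of rows, each an object with "translation": the shift along the world's x, y, z in m, a list of three; "rotation": the turn, a rotation vector about the world's x, y, z in degrees, a list of three; "jaw": the closure, from 0 (fully open) to 1 (shut). In form: [{"translation": [x, y, z], "rotation": [rx, ry, rz], "jaw": jaw}, ...]. A call has 1 to 12 rows; each row shifts and turns the commanded pose from where the row before left it; what a row does not reach is not made up. A row lasts 1/12 s, in which the tool goes at most 41.7 mm and 7.16 degrees, less where a joint would pass 70% of its speed; a pose out of reach is approached as far as the arm can. A call is refused whole if a number of a shift passes 0.0417 or a number of a turn 7.16, either way. A call with a gripper value outside its range is refused whole. The fingers move at their own pace and stop on an object; the grip force is fixed at half the most. Time passes only in rows, so rows that do not move let the fingers close. It gives the time, the measured TCP pose, the force and the opening at its end, in the units of the state.
- arm.read_state(): the state, without advancing time (a new reading comes with each control period).
- camera(name): name is "scene" or "side" or "wrist"; returns the picture (420x560x3 uint8, red, green, blue); there is no depth.
- camera_model(name): a dict with "vfov" (degrees; the focal length in pixels is half the picture's height over the tangent of half this angle, whatever the lens; pixels are square), "cx", "cy" (the principal point, pixels), "R" (3x3) and "t" (3): a world point X has camera coordinates R X + t; the wrist camera has in their place "T_tool_cam" (4x4, takes a point from camera to tool coordinates, whose origin is the TCP and whose axes are the flange's). Camera axes: x right, y down, z forward; pixel columns grow to the right and rows downward; lengths in m; the calibration is good to about 2 mm. A picture is of the moment at which its call begins: read the wrist's pose just before it. camera_model takes no time and is no camera call.
- arm.finish_job(): hands the job in, once; it reports no verdict.
The state is a dict: "clock": time; "q": joint angles; "joint_vel": joint speeds; "effort": joint torques, N m; "ee_pos": TCP position; "tcp_rot": TCP orientation; "contact_force": force on the tool from outside, world axes, zero at the start; "ft_torque": the same for the moment, N m; "grip_width": finger opening in m.
Only numpy, scipy, OpenCV 4.12 (cv2) and the standard library are available. Lean on these libraries where they do the work, as an engineer would, in place of code of your own. Each camera call takes 0.05 s, during which the arm holds its last target. There are 200 camera calls.

## Working session

There is one attempt and no reset: what is moved stays moved. The work goes in short steps, Python scripts to look and compute and a shell command to move; the robot and the scene stay as the last step left them, time stands still between calls to the robot, and variables do not carry over. Pictures are saved under pics/ and viewed, about 8 in all and at most 12, crops included, and the job is handed in when it is done.

```bash
ls; mkdir -p pics; python3 - <<'E'
from workcell import arm,camera,camera_model
import cv2,numpy as np
for n in("scene","side","wrist"):
    im=camera(n); cv2.imwrite(f"pics/{n}0.png",im[:,:,::-1]); m=camera_model(n); print(n,{k:np.round(v,4).tolist() for k,v in m.items() if not isinstance(v,str)})
print(arm.read_state())
a=cv2.imread("pics/scene0.png");b=cv2.imread("pics/side0.png")
E
```

```text
pics
scene {'vfov': 53.7964, 'cx': 279.7472, 'cy': 205.6165, 'R': [[-0.0928, 0.9956, -0.0112], [0.5708, 0.044, -0.8199], [-0.8159, -0.0824, -0.5723]], 't': [0.0713, -0.1465, 1.6493]}
side {'vfov': 44.1054, 'cx': 278.232, 'cy': 211.9802, 'R': [[-0.9896, 0.1437, 0.004], [0.1151, 0.8082, -0.5775], [-0.0862, -0.571, -0.8164]], 't': [0.4701, 0.0301, 1.4243]}
wrist {'vfov': 64.3524, 'cx': 279.8697, 'cy': 207.0669, 'T_tool_cam': [[0.0002, -0.9471, -0.3209, 0.0829], [1.0, 0.0003, -0.0001, 0.0004], [0.0002, -0.3209, 0.9471, -0.1476], [0.0, 0.0, 0.0, 1.0]]}
{'clock': 0.15, 'q': array([ 9.89698302e-01,  1.81383728e-01,  1.60779293e+00, -1.19743448e-05,
        1.35382237e+00, -2.06274109e-01]), 'joint_vel': array([ 9.51362190e-05, -3.29292554e-03, -3.68998453e-03, -4.56393016e-04,
       -2.61558886e-03,  3.50902946e-04]), 'effort': array([ 1.22657617e-03, -4.34233260e+01, -3.42175877e+01,  7.02625187e-02,
        3.56288580e-02, -8.22947231e-05]), 'ee_pos': array([0.21024513, 0.53472298, 0.23800254]), 'tcp_rot': array([-5.85228865e-01, -3.08606317e+00,  2.04683402e-03]), 'contact_force': array([-0.01901855,  0.84443257,  0.24819181]), 'ft_torque': array([-0.03073551,  0.04757558, -0.0203206 ]), 'grip_width': 0.08779836902214651}
```

View pics/scene0.png

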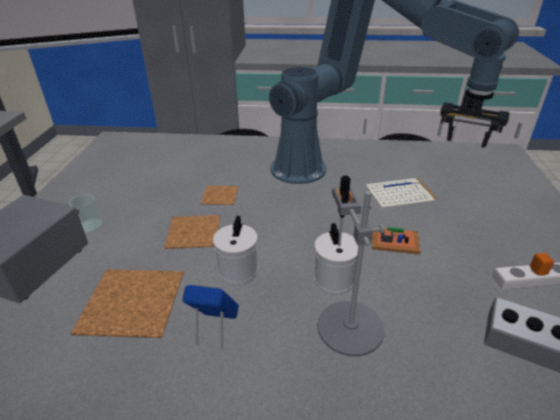

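View pics/side0.png

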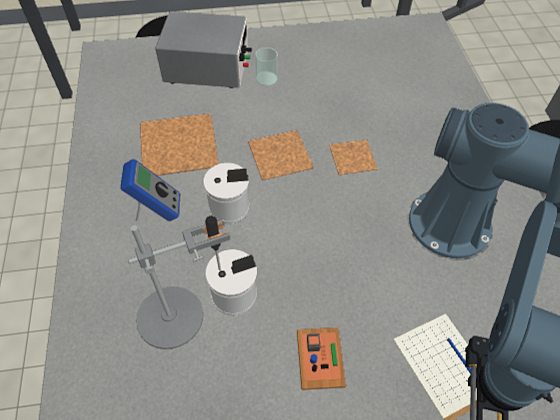

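The scene view has the probe over the right can (~335,250). The side view has it over the lower can (~232,270), with the mid mat at (281,154). Next I'll enlarge crops.

```bash
python3 - <<'E'
import cv2,numpy as np
def crop(f,x,y,w,h,s):
    return cv2.resize(cv2.imread(f)[y:y+h,x:x+w],None,fx=s,fy=s,interpolation=cv2.INTER_CUBIC)
cv2.imwrite("pics/c1.png",crop("pics/scene0.png",300,165,130,120,5)); 
cv2.imwrite("pics/c2.png",crop("pics/side0.png",120,205,150,110,5))
E
```

```text
(no output)
```

View pics/c1.png

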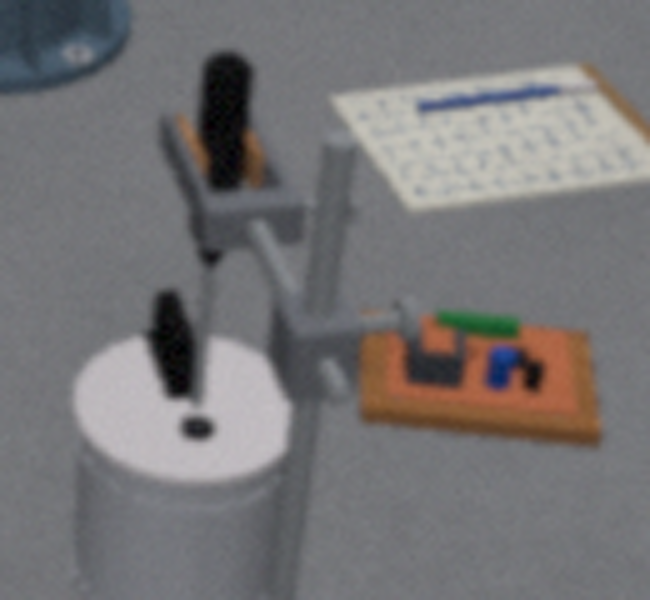

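View pics/c2.png

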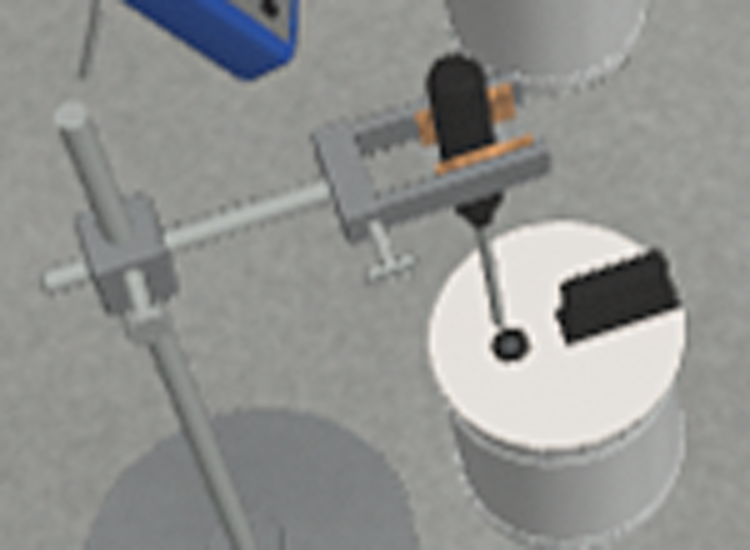

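Crop 1 shows the hole at (197,428), the tip at (197,405) and the flange centre at about (184,408). In crop 2 the same points are at (510,343), (500,322) and (557,334), and the grip's lower edge runs from (567,343) to (680,303).

```bash
cat > geo.py <<'E'
import numpy as np
from workcell import camera_model
def ray(n,p):
    m=camera_model(n);R=np.array(m["R"]);t=np.array(m["t"]);f=210/np.tan(np.radians(m["vfov"]/2))
    d=R.T@np.array([(p[0]-m["cx"])/f,(p[1]-m["cy"])/f,1]);return -R.T@t,d/np.linalg.norm(d)
def tri(a,b):
    (c1,d1),(c2,d2)=ray("scene",a),ray("side",b)
    s=np.linalg.lstsq(np.c_[d1,-d2],c2-c1,rcond=None)[0]
    p,q=c1+s[0]*d1,c2+s[1]*d2; return (p+q)/2,np.linalg.norm(p-q)
def plane(n,p,z):
    c,d=ray(n,p);return c+d*(z-c[2])/d[2]
def c1(u,v):return 300+(u+.5)/5-.5,165+(v+.5)/5-.5
def c2(u,v):return 120+(u+.5)/5-.5,205+(v+.5)/5-.5
E
python3 - <<'E'
from geo import *
np.set_printoptions(precision=4,suppress=True)
print("cams",ray("scene",(0,0))[0],ray("side",(0,0))[0])
for k,a,b in[("hole",(197,428),(510,343)),("flange",(184,408),(557,334)),("tip",(197,405),(500,322)),("clampend",(215,0),(0,0))][:3]:
    print(k,*tri(c1(*a),c2(*b)))
for k,a,z in[("hole",(510,343),.126),("fl",(557,334),.126),("ga",(567,343),.126),("gb",(680,303),.126),("gta",(563,285),.16),("gtb",(660,250),.16),("prongend",(550,160),.285),("tip",(500,322),.144)]:print("side",k,plane("side",c2(*a),z))
for k,a,z in[("hole",(197,428),.126),("fl",(184,408),.126),("gtop robot",(167,292),.16),("gbase",(180,395),.126),("tip",(197,405),.144)]:print("scene",k,plane("scene",c1(*a),z))
for a,b in[((179,216),(297,130.5)),((220,216.5),(313,167)),((219,247),(260,179)),((165,245),(249,138))]:
    pass
for n,P in(("side",[(249,138),(297,130.5),(313,167),(260,179)]),("scene",[(179,216),(220,217),(219,247),(165,245)])):
    X=np.array([plane(n,p,.006) for p in P]);print(n,X[:,:2].tolist(),X.mean(0))
print("mat centre tri", )
# other can flange, meter, board
print("other hole",plane("side",(217,181),.126),plane("scene",(233,242),.126))
print("board",plane("side",(321,358),.02)," rod top",plane("side",c2(75,118),.395), "meter", plane("side",(125,165),.17))
E
```

```text
cams [1.4358 0.0714 0.8247] [0.5846 0.7214 1.1783]
hole [0.627  0.139  0.1275] 0.0015999961940104872
flange [0.6052 0.1336 0.1215] 0.0007010795297346123
tip [0.6299 0.1376 0.1453] 0.0017951865942771397
side hole [0.6267 0.1373 0.126 ]
side fl [0.605  0.1357 0.126 ]
side ga [0.6008 0.141  0.126 ]
side gb [0.547  0.1275 0.126 ]
side gta [0.5993 0.1301 0.16  ]
side gtb [0.554  0.1181 0.16  ]
side prongend [0.5973 0.1436 0.285 ]
side tip [0.6296 0.1359 0.144 ]
scene hole [0.626  0.1398 0.126 ]
scene fl [0.6108 0.1335 0.126 ]
scene gtop robot [0.5574 0.1233 0.16  ]
scene gbase [0.6006 0.1316 0.126 ]
scene tip [0.6292 0.1384 0.144 ]
side [[0.5097494353525163, -0.3874062486050539], [0.35809701457815235, -0.39813148628679873], [0.3357372103630753, -0.24500392885268474], [0.4962358673284142, -0.2218950438059173]] [ 0.425  -0.3131  0.006 ]
scene [[0.3553195296249487, -0.37754977395896605], [0.35016467822492925, -0.23899672705568895], [0.5011271206786209, -0.20977050754232143], [0.5051215628760659, -0.37666263941581424]] [ 0.4279 -0.3007  0.006 ]
mat centre tri
other hole [ 0.6165 -0.1344  0.126 ] [ 0.6154 -0.1361  0.126 ]
board [0.4242 0.3291 0.02  ]  rod top [0.7641 0.1725 0.395 ] meter [ 0.8426 -0.1834  0.17  ]
```

```bash
cat >> geo.py <<'E'
from scipy.spatial.transform import Rotation as Ro
def pose(lidc,z0,psi,th,phi=0,gx=-.032,gz=.051):
    """tool pose for lid origin (lidc,z0), yaw psi deg, tip phi deg (grip side up); gripper lean th in the lid frame"""
    L=Ro.from_euler('z',psi,degrees=True)*Ro.from_euler('y',phi,degrees=True)
    s,c=np.sin(np.radians(th)),np.cos(np.radians(th))
    T=np.array([[-c,0,s],[0,1,0],[-s,0,-c]])
    R=L*Ro.from_matrix(T)
    g=np.r_[lidc,z0]+L.apply([gx,0,gz])
    return g+.019*R.as_matrix()[:,2],R
def delta(p,R):
    from workcell import arm
    s=arm.read_state();d=p-s["ee_pos"];r=(R*Ro.from_rotvec(s["tcp_rot"]).inv()).as_rotvec(degrees=True)
    print("t",round(s["clock"],2),"go",np.round(d,4),"turn",np.round(r,2),"target",np.round(p,4),"F",np.round(s["contact_force"],1),"w",round(s["grip_width"],4))
C=np.array([.6055,.133]);PSI=14.4
E
python3 - <<'E'
from geo import *
p,R=pose(C,.1,PSI,45);print(p,R.as_matrix()[:,2])
delta(p-.1*R.as_matrix()[:,2],R)
E
```

```text
[0.58751828 0.12838308 0.13756497] [ 0.68489172  0.17585031 -0.70710678]
t 0.15 go [ 0.3088 -0.4239 -0.0297] turn [ -2.75 -45.65  34.02] target [0.519  0.1108 0.2083] F [-0.   0.8  0.2] w 0.0878
```

```bash
for i in 1; do python3 -m pendant '[{"translation":[0.0129,-0.0177,0.002],"rotation":[-0.115,-1.9,1.417],"jaw":0},{"translation":[0.0129,-0.0177,0.002],"rotation":[-0.115,-1.9,1.417],"jaw":0},{"translation":[0.0129,-0.0177,0.002],"rotation":[-0.115,-1.9,1.417],"jaw":0},{"translation":[0.0129,-0.0177,0.002],"rotation":[-0.115,-1.9,1.417],"jaw":0},{"translation":[0.0129,-0.0177,0.002],"rotation":[-0.115,-1.9,1.417],"jaw":0},{"translation":[0.0129,-0.0177,0.002],"rotation":[-0.115,-1.9,1.417],"jaw":0},{"translation":[0.0129,-0.0177,0],"rotation":[-0.115,-1.9,1.417],"jaw":0},{"translation":[0.0129,-0.0177,0],"rotation":[-0.115,-1.9,1.417],"jaw":0},{"translation":[0.0129,-0.0177,0],"rotation":[-0.115,-1.9,1.417],"jaw":0},{"translation":[0.0129,-0.0177,0],"rotation":[-0.115,-1.9,1.417],"jaw":0},{"translation":[0.0129,-0.0177,0],"rotation":[-0.115,-1.9,1.417],"jaw":0},{"translation":[0.0129,-0.0177,0],"rotation":[-0.115,-1.9,1.417],"jaw":0}]'; done
python3 -c "
from geo import *
p,R=pose(C,.1,PSI,45);delta(p-.1*R.as_matrix()[:,2],R)"
```

```text
clock: 1.15
ee_pos: [0.3656, 0.3218, 0.2506]
tcp_rot: [0.099, 2.744, 0.07]
contact_force: [-0.8, 0.3, -0.2]
grip_width: 0.0883
t 1.15 go [ 0.1535 -0.211  -0.0423] turn [ -1.4  -22.74  16.89] target [0.519  0.1108 0.2083] F [-0.8  0.3 -0.2] w 0.0883
```

```bash
python3 -m pendant '[{"translation":[0.0139,-0.0192,-0.0038],"rotation":[-0.13,-2.07,1.53],"jaw":0},{"translation":[0.0139,-0.0192,-0.0038],"rotation":[-0.13,-2.07,1.53],"jaw":0},{"translation":[0.0139,-0.0192,-0.0038],"rotation":[-0.13,-2.07,1.53],"jaw":0},{"translation":[0.0139,-0.0192,-0.0038],"rotation":[-0.13,-2.07,1.53],"jaw":0},{"translation":[0.0139,-0.0192,-0.0038],"rotation":[-0.13,-2.07,1.53],"jaw":0},{"translation":[0.0139,-0.0192,-0.0038],"rotation":[-0.13,-2.07,1.53],"jaw":0},{"translation":[0.0139,-0.0192,-0.0038],"rotation":[-0.13,-2.07,1.53],"jaw":0},{"translation":[0.0139,-0.0192,-0.0038],"rotation":[-0.13,-2.07,1.53],"jaw":0},{"translation":[0.0139,-0.0192,-0.0038],"rotation":[-0.13,-2.07,1.53],"jaw":0},{"translation":[0.0139,-0.0192,-0.0038],"rotation":[-0.13,-2.07,1.53],"jaw":0},{"translation":[0.0139,-0.0192,-0.0038],"rotation":[-0.13,-2.07,1.53],"jaw":0},{"translation":[0,0,0],"rotation":[0,0,0],"jaw":0}]'
python3 - <<'E'
from geo import *
from workcell import arm,camera
import cv2
p,R=pose(C,.1,PSI,45);delta(p-.1*R.as_matrix()[:,2],R)
s=arm.read_state();print(s["q"].round(2))
im=camera("wrist")
m=camera_model("wrist");T=np.array(m["T_tool_cam"]);f=210/np.tan(np.radians(m["vfov"]/2))
Rt=Ro.from_rotvec(s["tcp_rot"]).as_matrix()
L=Ro.from_euler('z',PSI,degrees=True)
img=cv2.resize(im[:,:,::-1],(784,588),interpolation=cv2.INTER_CUBIC)
for P in([-.055,.007,.06],[-.055,-.007,.06],[-.055,.007,.026],[-.055,-.007,.026],[-.005,.007,.06],[-.005,-.007,.06],[.022,0,.026],[-.059,0,.026],[0,.059,.026],[0,-.059,.026]):
    X=np.r_[C,.1]+L.apply(P);t=Rt.T@(X-s["ee_pos"]);c=T[:3,:3].T@(t-T[:3,3]);u=c[:2]/c[2]*f+[m["cx"],m["cy"]]
    cv2.circle(img,tuple(int(v) for v in (u+.5)*1.4-.5),3,(0,0,255),1)
cv2.imwrite("pics/w1.png",img)
E
```

```text
clock: 2.15
ee_pos: [0.5078, 0.1251, 0.21]
tcp_rot: [-0.27, 2.375, 0.122]
contact_force: [0.0, -0.2, -0.6]
grip_width: 0.0881
t 2.15 go [ 0.0112 -0.0143 -0.0018] turn [-0.18 -1.86  1.17] target [0.519  0.1108 0.2083] F [ 0.  -0.2 -0.6] w 0.0881
[-0.15 -0.34  2.34  0.57  0.5  -2.36]
```

View pics/w1.png

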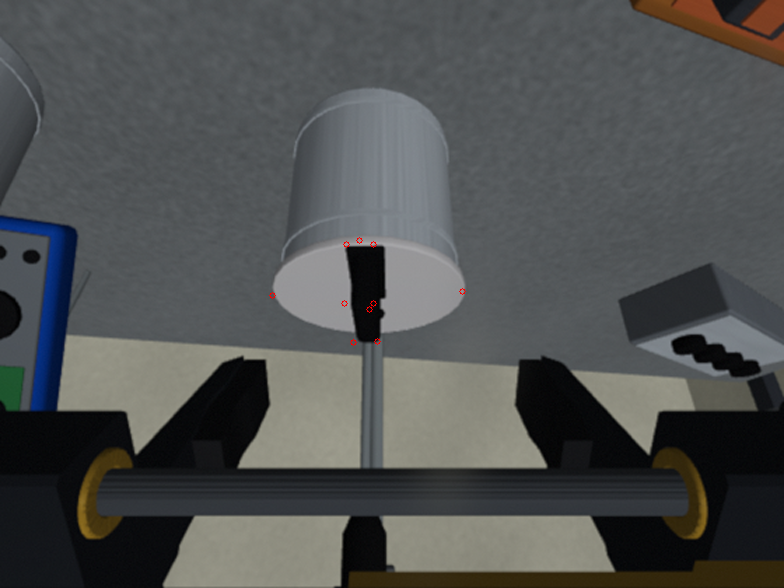

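The wrist view shows the grip about where predicted (its robot end at 346–385, 246) and the hole peeking out at (378,313), so a small yaw error is possible. I'll use a 35° lean, which keeps the wrist further from its joint limits, then settle and re-check.

```bash
python3 -c "
from geo import *
p,R=pose(C,.1,PSI,35,gz=.053);print(p);delta(p-.08*R.as_matrix()[:,2],R)"
```

```text
[0.58506091 0.12775213 0.13743611]
t 2.2 go [ 0.0334 -0.0096 -0.0071] turn [-2.69  7.72  1.38] target [0.5406 0.1163 0.203 ] F [ 0.4  0.6 -0. ] w 0.0882
```

```bash
python3 -m pendant '[{"translation":[0.0084,-0.0024,-0.0018],"rotation":[-0.67,1.93,0.35],"jaw":0},{"translation":[0.0084,-0.0024,-0.0018],"rotation":[-0.67,1.93,0.35],"jaw":0},{"translation":[0.0084,-0.0024,-0.0018],"rotation":[-0.67,1.93,0.35],"jaw":0},{"translation":[0.0084,-0.0024,-0.0018],"rotation":[-0.67,1.93,0.35],"jaw":0},{"translation":[0,0,0],"rotation":[0,0,0],"jaw":0},{"translation":[0,0,0],"rotation":[0,0,0],"jaw":0}]'
cat > look.py <<'E'
from geo import *
from workcell import arm,camera
import cv2,sys
def look(name,pts,crop=None,s=1.4):
    st=arm.read_state();print(st["q"].round(2))
    im=camera("wrist")
    m=camera_model("wrist");T=np.array(m["T_tool_cam"]);f=210/np.tan(np.radians(m["vfov"]/2))
    Rt=Ro.from_rotvec(st["tcp_rot"]).as_matrix()
    x,y,w,h=crop or (0,0,560,420)
    img=cv2.resize(im[y:y+h,x:x+w,::-1],None,fx=s,fy=s,interpolation=cv2.INTER_CUBIC)
    for X in pts:
        t=Rt.T@(X-st["ee_pos"]);c=T[:3,:3].T@(t-T[:3,3]);u=c[:2]/c[2]*f+[m["cx"],m["cy"]]
        cv2.circle(img,tuple(int(v) for v in (u-[x,y]+.5)*s-.5),3,(0,0,255),1);print(u.round(1),((u-[x,y]+.5)*s-.5).round(0))
    cv2.imwrite(name,img)
E
python3 - <<'E'
from look import *
p,R=pose(C,.1,PSI,35,gz=.053);delta(p-.08*R.as_matrix()[:,2],R)
L=Ro.from_euler('z',PSI,degrees=True)
look("pics/w2.png",[np.r_[C,.1]+L.apply(P) for P in([-.055,.007,.06],[-.055,-.007,.06],[-.055,.007,.026],[-.055,-.007,.026],[-.005,.007,.06],[-.005,-.007,.06],[.022,0,.026],[-.059,0,.026],[0,.059,.026],[0,-.059,.026])],(160,120,200,150),4)
E
```

```text
clock: 2.7
ee_pos: [0.5408, 0.1189, 0.2039]
tcp_rot: [-0.324, 2.511, 0.102]
contact_force: [-0.2, 0.8, 0.8]
grip_width: 0.088
t 2.7 go [-0.0002 -0.0025 -0.0009] turn [-0.01  0.09 -0.29] target [0.5406 0.1163 0.203 ] F [-0.2  0.8  0.8] w 0.088
[-0.12 -0.19  2.17  0.38  0.61 -2.2 ]
[287.9 210.3] [513. 363.]
[264.6 210.3] [420. 363.]
[287.2 168.5] [510. 195.]
[265.9 168.4] [425. 195.]
[286.2 250.8] [506. 525.]
[266.8 250.7] [429. 524.]
[276.8 230.7] [469. 444.]
[276.5 164.2] [468. 178.]
[351.1 216.1] [766. 386.]
[202.2 215.7] [170. 384.]
```

View pics/w2.png

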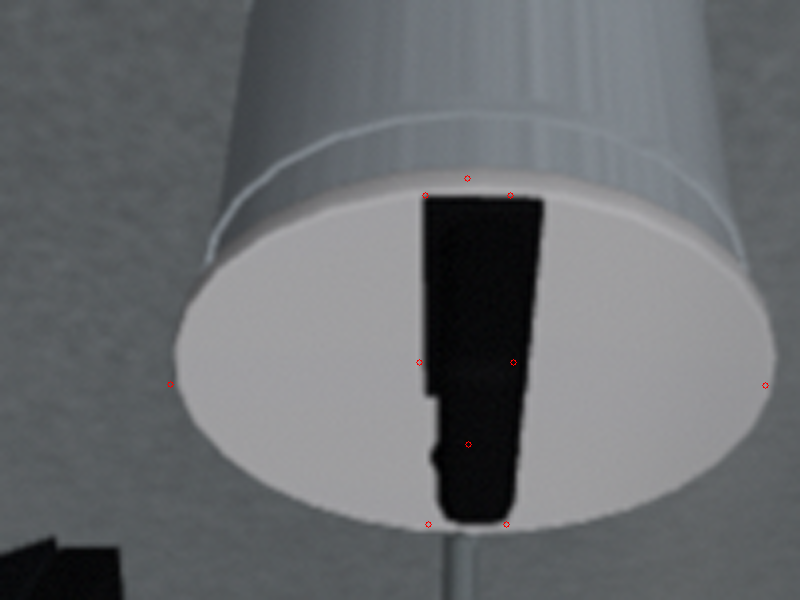

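The flange spans 175–775, so its centre is about 475 against 468 predicted. The dark area at the near end (423–543) is wider than a 14 mm rib, so I'll stretch the contrast there.

```bash
python3 - <<'E'
import cv2,numpy as np
a=cv2.imread("pics/w2.png")[150:560,360:600]
b=np.clip(a.astype(float)*6,0,255).astype(np.uint8)
cv2.imwrite("pics/w2b.png",cv2.resize(np.hstack([a,b]),None,fx=1.4,fy=1.4))
c=cv2.imread("pics/w2.png")
for y in(205,230,260,300,340,380,420,460,500):print(y,c[y,400:570:6].mean(1).astype(int).tolist())
E
```

```text
205 [160, 158, 160, 154, 55, 8, 11, 10, 9, 10, 11, 11, 10, 10, 9, 12, 12, 10, 10, 11, 10, 13, 9, 12, 98, 161, 159, 160, 161]
230 [159, 159, 160, 154, 56, 7, 9, 9, 5, 5, 7, 10, 8, 7, 8, 8, 8, 7, 8, 7, 9, 11, 6, 28, 130, 161, 159, 158, 159]
260 [159, 159, 160, 154, 55, 5, 8, 6, 5, 6, 7, 8, 7, 8, 7, 8, 8, 8, 8, 10, 7, 9, 6, 71, 155, 160, 159, 159, 158]
300 [159, 159, 160, 155, 73, 8, 7, 5, 5, 6, 7, 7, 9, 7, 9, 8, 9, 8, 9, 8, 9, 7, 36, 142, 161, 159, 158, 159, 159]
340 [159, 159, 160, 156, 74, 7, 6, 4, 6, 5, 7, 10, 8, 9, 7, 8, 8, 9, 10, 7, 6, 11, 100, 161, 159, 158, 158, 158, 158]
380 [158, 159, 159, 158, 99, 11, 4, 7, 8, 8, 10, 11, 11, 12, 11, 13, 12, 13, 10, 11, 5, 57, 154, 160, 159, 158, 157, 159, 158]
420 [158, 157, 157, 158, 158, 156, 98, 10, 4, 8, 9, 9, 10, 9, 10, 11, 10, 11, 8, 7, 58, 149, 160, 157, 158, 158, 158, 158, 159]
460 [159, 159, 157, 158, 165, 89, 9, 3, 9, 8, 9, 11, 11, 9, 10, 11, 9, 10, 7, 27, 126, 160, 158, 158, 158, 157, 157, 157, 157]
500 [157, 157, 157, 157, 157, 157, 104, 9, 4, 9, 9, 10, 8, 10, 9, 10, 9, 9, 5, 81, 155, 159, 157, 157, 157, 157, 158, 157, 156]
```

View pics/w2b.png

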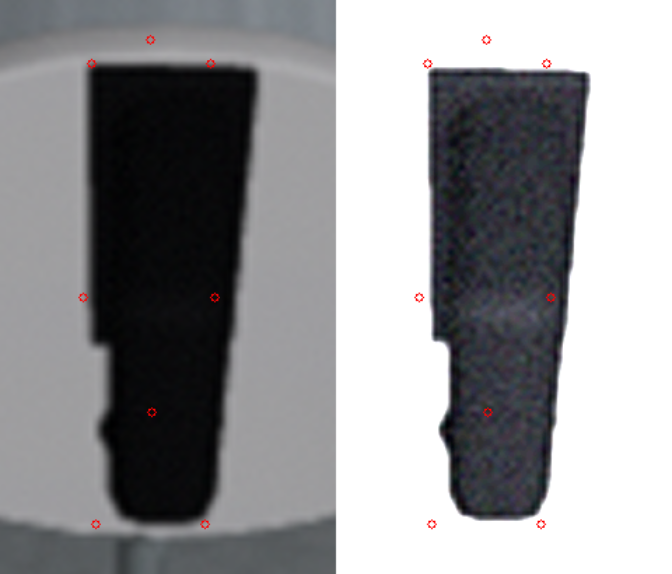

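The rib's top far end (438–515), the flange and the hole agree with the estimate to within about 2 mm; the extra width is only at the base. I'm shifting the estimate by +1.5 mm in y and -0.8° in yaw, then going in.

```bash
sed -i 's/^C=.*/C=np.array([.6051,.1345]);PSI=13.6/' geo.py; python3 -c "
from geo import *
p,R=pose(C,.1,PSI,35,gz=.053);delta(p,R)"
```

```text
t 2.75 go [ 0.0445  0.0106 -0.0659] turn [-0.02  0.06 -1.1 ] target [0.5846 0.1295 0.1374] F [ 0.5 -0.9  0.6] w 0.0879
```

```bash
python3 -m pendant '[{"translation":[0.0055,0.0013,-0.0082],"rotation":[0,0,-0.14],"jaw":0},{"translation":[0.0055,0.0013,-0.0082],"rotation":[0,0,-0.14],"jaw":0},{"translation":[0.0055,0.0013,-0.0082],"rotation":[0,0,-0.14],"jaw":0},{"translation":[0.0056,0.0013,-0.0082],"rotation":[0,0,-0.14],"jaw":0},{"translation":[0.0056,0.0013,-0.0082],"rotation":[0,0,-0.14],"jaw":0},{"translation":[0.0056,0.0013,-0.0082],"rotation":[0,0,-0.14],"jaw":0},{"translation":[0.0056,0.0014,-0.0082],"rotation":[0,0,-0.14],"jaw":0},{"translation":[0.0056,0.0014,-0.0082],"rotation":[0,0,-0.14],"jaw":0},{"translation":[0,0,0],"rotation":[0,0,0],"jaw":0},{"translation":[0,0,0],"rotation":[0,0,0],"jaw":0}]'
python3 - <<'E'
from look import *
p,R=pose(C,.1,PSI,35,gz=.053);delta(p,R)
im1=camera("side");look("pics/w3.png",[])
cv2.imwrite("pics/m3.png",np.hstack([cv2.resize(cv2.imread("pics/w3.png"),(400,300)),cv2.resize(im1[185:320,180:320,::-1],(400,386))[:300]]))
E
```

```text
clock: 3.58
ee_pos: [0.5841, 0.1291, 0.1375]
tcp_rot: [-0.299, 2.515, 0.095]
contact_force: [-0.2, -0.2, 0.2]
grip_width: 0.0883
t 3.58 go [ 0.0005  0.0004 -0.0001] turn [-0.01  0.01  0.03] target [0.5846 0.1295 0.1374] F [-0.2 -0.2  0.2] w 0.0883
[-0.08  0.05  2.11  0.44  0.43 -2.23]
```

View pics/m3.png

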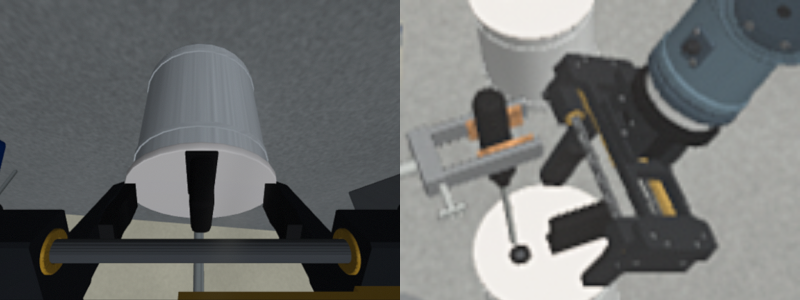

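The fingers straddle the rib evenly (finger edges 137/262, rib centre about 201) and the gripper is clear of the prongs. Closing.

```bash
python3 -m pendant '[{"translation":[0,0,0],"rotation":[0,0,0],"jaw":0.5},{"translation":[0,0,0],"rotation":[0,0,0],"jaw":0.7},{"translation":[0,0,0],"rotation":[0,0,0],"jaw":1},{"translation":[0,0,0],"rotation":[0,0,0],"jaw":1},{"translation":[0,0,0],"rotation":[0,0,0],"jaw":1},{"translation":[0,0,0],"rotation":[0,0,0],"jaw":1},{"translation":[0,0,0],"rotation":[0,0,0],"jaw":1},{"translation":[0,0,0],"rotation":[0,0,0],"jaw":1},{"translation":[0,0,0],"rotation":[0,0,0],"jaw":1},{"translation":[0,0,0],"rotation":[0,0,0],"jaw":1}]'
python3 - <<'E'
from geo import *
from workcell import arm
s=arm.read_state()
u=np.array([np.cos(np.radians(PSI)),np.sin(np.radians(PSI)),0])
# lid pose seated; tilt about far edge with lift
def lid(phi,lift,back):
    f=np.r_[C,.12]+.059*u+[0,0,lift]-back*u
    L=Ro.from_euler('z',PSI,degrees=True)*Ro.from_euler('y',phi,degrees=True)
    return f-L.apply([.059,0,.02])
prev=s["ee_pos"]
for phi,l,b in[(4,.001,0),(8,.002,0),(12,.003,0),(12,.004,.01),(13,.004,.05),(13,.004,.06)]:
    o=lid(phi,l,b);p,R=pose(o[:2],o[2],PSI,35,phi,gz=.053);print(phi,np.round(p,4),np.round(p-prev,4));prev=p
print(s["grip_width"])
E
```

```text
clock: 4.52
ee_pos: [0.5854, 0.1285, 0.1381]
tcp_rot: [-0.299, 2.514, 0.094]
contact_force: [0.2, -0.2, 0.1]
grip_width: 0.0238
4 [0.586  0.1299 0.144 ] [0.0006 0.0013 0.0058]
8 [0.5877 0.1303 0.1504] [0.0017 0.0004 0.0064]
12 [0.5898 0.1308 0.1567] [0.0021 0.0005 0.0063]
12 [0.5801 0.1285 0.1577] [-0.0097 -0.0024  0.001 ]
13 [0.5418 0.1192 0.159 ] [-0.0383 -0.0093  0.0013]
13 [0.5321 0.1168 0.159 ] [-0.0097 -0.0024  0.    ]
0.023782559313432927
```

```bash
python3 -m pendant '[{"translation":[0,0,0],"rotation":[0,0,0],"jaw":1},{"translation":[0,0,0],"rotation":[0,0,0],"jaw":1},{"translation":[0,0,0],"rotation":[0,0,0],"jaw":1}]';python3 -m pendant '[{"translation":[0,0,0],"rotation":[0,0,0],"jaw":1},{"translation":[0,0,0],"rotation":[0,0,0],"jaw":1},{"translation":[0,0,0],"rotation":[0,0,0],"jaw":1}]'
```

```text
clock: 4.77
ee_pos: [0.5854, 0.1286, 0.1381]
tcp_rot: [-0.299, 2.514, 0.094]
contact_force: [0.2, 0.5, -0.4]
grip_width: 0.0134
clock: 5.02
ee_pos: [0.5853, 0.1286, 0.1382]
tcp_rot: [-0.299, 2.514, 0.094]
contact_force: [-0.2, 0.5, -0.3]
grip_width: 0.014
```

It holds the 14 mm rib. Tipping 12°.

```bash
python3 -m pendant '[{"translation":[0.0003,0.0001,0.0031],"rotation":[-0.47,1.944,0],"jaw":1},{"translation":[0.0005,0.0001,0.0031],"rotation":[-0.47,1.944,0],"jaw":1},{"translation":[0.0007,0.0002,0.0031],"rotation":[-0.47,1.944,0],"jaw":1},{"translation":[0.0009,0.0002,0.0031],"rotation":[-0.47,1.944,0],"jaw":1},{"translation":[0.0010,0.0002,0.0031],"rotation":[-0.47,1.944,0],"jaw":1},{"translation":[0.0011,0.0002,0.0031],"rotation":[-0.47,1.944,0],"jaw":1},{"translation":[0,0,0],"rotation":[0,0,0],"jaw":1},{"translation":[0,0,0],"rotation":[0,0,0],"jaw":1},{"translation":[0,0,0],"rotation":[0,0,0],"jaw":1}]'
python3 - <<'E'
from look import *
o=np.array([.59,.13,.16]);R=Ro.identity()
im1=camera("side");im2=camera("scene")
cv2.imwrite("pics/m4.png",np.hstack([cv2.resize(im2[165:285,290:410,::-1],(400,400),interpolation=2),cv2.resize(im1[200:320,170:290,::-1],(400,400),interpolation=2)]))
print(arm.read_state()["q"].round(2),arm.read_state()["contact_force"])
E
```

```text
clock: 5.77
ee_pos: [0.5891, 0.1297, 0.1559]
tcp_rot: [-0.324, 2.722, 0.066]
contact_force: [-1.6, -0.5, -1.4]
grip_width: 0.0137
[-0.04  0.1   1.93  0.16  0.72 -1.94] [ 0.12405565  0.52315559 -1.19187398]
```

View pics/m4.png

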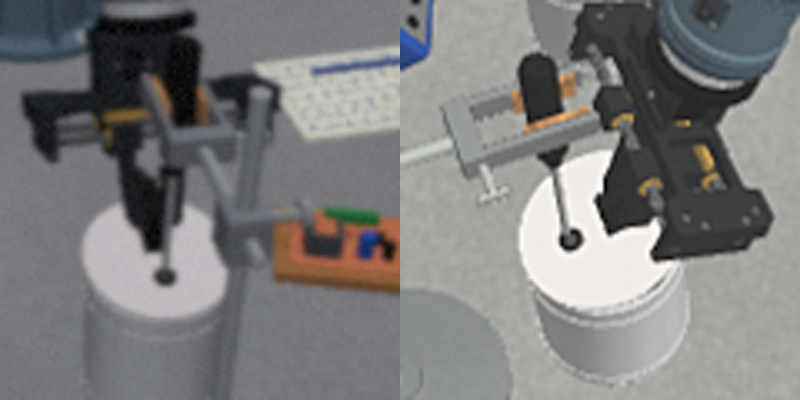

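The lid is tipped with its far edge down, and the probe and prongs are clear. Drawing it back 60 mm.

```bash
python3 -m pendant '[{"translation":[-0.0049,-0.0012,0.0005],"rotation":[-0.1,0.4,0],"jaw":1},{"translation":[-0.0049,-0.0012,0.0005],"rotation":[-0.1,0.4,0],"jaw":1},{"translation":[-0.0049,-0.0012,0.0004],"rotation":[0,0,0],"jaw":1},{"translation":[-0.0049,-0.0012,0.0004],"rotation":[0,0,0],"jaw":1},{"translation":[-0.0049,-0.0012,0.0004],"rotation":[0,0,0],"jaw":1},{"translation":[-0.0049,-0.0012,0.0004],"rotation":[0,0,0],"jaw":1},{"translation":[-0.0049,-0.0012,0.0004],"rotation":[0,0,0],"jaw":1},{"translation":[-0.0049,-0.0012,0.0006],"rotation":[0,0,0],"jaw":1},{"translation":[-0.0049,-0.0012,0.0008],"rotation":[0,0,0],"jaw":1},{"translation":[-0.0049,-0.0012,0.001],"rotation":[0,0,0],"jaw":1},{"translation":[-0.0049,-0.0012,0.001],"rotation":[0,0,0],"jaw":1},{"translation":[-0.0049,-0.0012,0.001],"rotation":[0,0,0],"jaw":1}]'
python3 -c "
from workcell import arm,camera
import cv2,numpy as np
im1=camera('side');im2=camera('scene')
cv2.imwrite('pics/m5.png',np.hstack([cv2.resize(im2[165:285,290:410,::-1],(400,400),interpolation=2),cv2.resize(im1[200:320,170:290,::-1],(400,400),interpolation=2)]))
print(arm.read_state()['q'].round(2))"
```

```text
clock: 6.87
ee_pos: [0.5296, 0.1151, 0.1632]
tcp_rot: [-0.326, 2.738, 0.063]
contact_force: [2.0, 0.0, -0.8]
grip_width: 0.0136
[-0.07 -0.04  2.06  0.17  0.76 -1.98]
```

View pics/m5.png

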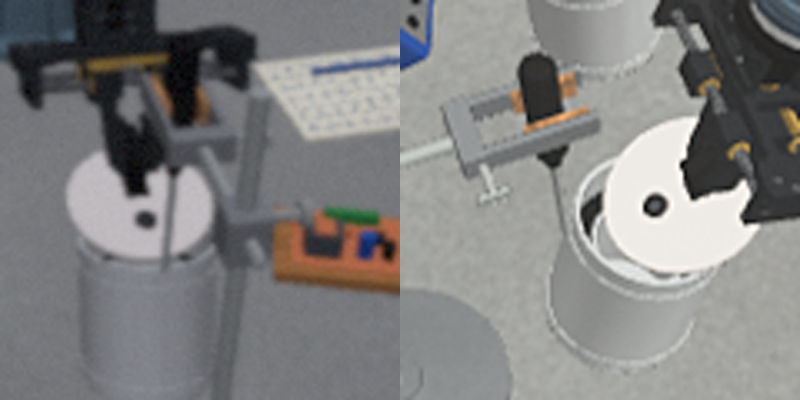

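The lid has cleared the probe; the hole and far edge are outside it. Lifting, then planning the transfer.

```bash
python3 -m pendant '[{"translation":[0,0,0.005],"rotation":[0,0,0],"jaw":1},{"translation":[0,0,0.008],"rotation":[0,0,0],"jaw":1},{"translation":[0,0,0.008],"rotation":[0,0,0],"jaw":1},{"translation":[-0.002,0,0.009],"rotation":[0,0,0],"jaw":1},{"translation":[-0.003,-0.001,0.009],"rotation":[0,0,0],"jaw":1},{"translation":[-0.004,-0.001,0.009],"rotation":[0,0,0],"jaw":1},{"translation":[-0.004,-0.001,0.009],"rotation":[0.2,-1,0],"jaw":1},{"translation":[-0.004,-0.001,0.009],"rotation":[0.2,-1,0],"jaw":1},{"translation":[-0.004,-0.001,0.009],"rotation":[0.2,-1,0],"jaw":1},{"translation":[-0.004,-0.001,0.005],"rotation":[0.2,-1,0],"jaw":1}]'
python3 -c "
from geo import *
M=np.array([.426,-.307])
p,R=pose(M,.15,-35,35,gz=.053);delta(p,R)
from workcell import arm;print(arm.read_state()['q'].round(2))"
```

```text
clock: 7.8
ee_pos: [0.506, 0.1091, 0.246]
tcp_rot: [-0.318, 2.662, 0.069]
contact_force: [0.1, -0.5, -1.3]
grip_width: 0.0134
t 7.8 go [-0.0973 -0.404  -0.0586] turn [ -1.38  -8.67 -48.46] target [ 0.4087 -0.2949  0.1874] F [ 0.1 -0.5 -1.3] w 0.0134
[-0.11 -0.27  2.09  0.19  0.89 -2.01]
```

```bash
python3 -m pendant '[{"translation":[-0.003,-0.0168,0],"rotation":[-0.06,-0.36,-2.02],"jaw":1},{"translation":[-0.003,-0.0168,0],"rotation":[-0.06,-0.36,-2.02],"jaw":1},{"translation":[-0.003,-0.0168,0],"rotation":[-0.06,-0.36,-2.02],"jaw":1},{"translation":[-0.003,-0.0168,0],"rotation":[-0.06,-0.36,-2.02],"jaw":1},{"translation":[-0.003,-0.0168,0],"rotation":[-0.06,-0.36,-2.02],"jaw":1},{"translation":[-0.003,-0.0168,0],"rotation":[-0.06,-0.36,-2.02],"jaw":1},{"translation":[-0.003,-0.0168,0],"rotation":[-0.06,-0.36,-2.02],"jaw":1},{"translation":[-0.003,-0.0168,0],"rotation":[-0.06,-0.36,-2.02],"jaw":1},{"translation":[-0.003,-0.0168,0],"rotation":[-0.06,-0.36,-2.02],"jaw":1},{"translation":[-0.003,-0.0168,0],"rotation":[-0.06,-0.36,-2.02],"jaw":1},{"translation":[-0.003,-0.0168,0],"rotation":[-0.06,-0.36,-2.02],"jaw":1},{"translation":[-0.003,-0.0168,0],"rotation":[-0.06,-0.36,-2.02],"jaw":1}]'
python3 -m pendant '[{"translation":[-0.0051,-0.0168,0],"rotation":[-0.06,-0.36,-2.02],"jaw":1},{"translation":[-0.0051,-0.0168,0],"rotation":[-0.06,-0.36,-2.02],"jaw":1},{"translation":[-0.0051,-0.0168,0],"rotation":[-0.06,-0.36,-2.02],"jaw":1},{"translation":[-0.0051,-0.0168,0],"rotation":[-0.06,-0.36,-2.02],"jaw":1},{"translation":[-0.0051,-0.0168,0],"rotation":[-0.06,-0.36,-2.02],"jaw":1},{"translation":[-0.0051,-0.0168,0],"rotation":[-0.06,-0.36,-2.02],"jaw":1},{"translation":[-0.0051,-0.0168,-0.008],"rotation":[-0.06,-0.36,-2.02],"jaw":1},{"translation":[-0.0051,-0.0168,-0.008],"rotation":[-0.06,-0.36,-2.02],"jaw":1},{"translation":[-0.0051,-0.0168,-0.009],"rotation":[-0.06,-0.36,-2.02],"jaw":1},{"translation":[-0.0051,-0.0168,-0.009],"rotation":[-0.06,-0.36,-2.02],"jaw":1},{"translation":[-0.0051,-0.0168,-0.009],"rotation":[-0.06,-0.36,-2.02],"jaw":1},{"translation":[-0.0051,-0.0168,-0.009],"rotation":[-0.06,-0.36,-2.02],"jaw":1}]'
python3 -c "
from geo import *
M=np.array([.426,-.307])
p,R=pose(M,.05,-35,35,gz=.053);delta(p,R)
from workcell import arm;print(arm.read_state()['q'].round(2))"
```

```text
clock: 8.8
ee_pos: [0.4695, -0.0931, 0.2448]
tcp_rot: [0.24, 2.598, -0.091]
contact_force: [0.2, -0.6, -1.8]
grip_width: 0.0139
clock: 9.8
ee_pos: [0.4084, -0.2947, 0.1925]
tcp_rot: [0.769, 2.432, -0.243]
contact_force: [0.1, 0.7, -2.2]
grip_width: 0.0135
t 9.8 go [ 0.0003 -0.0002 -0.1051] turn [-0.03 -0.1   0.12] target [ 0.4087 -0.2949  0.0874] F [ 0.1  0.7 -2.2] w 0.0135
[-1.   -0.31  2.29  0.38  0.62 -2.21]
```

```bash
python3 -m pendant '[{"translation":[0,0,-0.0095],"rotation":[0,0,0],"jaw":1},{"translation":[0,0,-0.0095],"rotation":[0,0,0],"jaw":1},{"translation":[0,0,-0.0095],"rotation":[0,0,0],"jaw":1},{"translation":[0,0,-0.0095],"rotation":[0,0,0],"jaw":1},{"translation":[0,0,-0.0095],"rotation":[0,0,0],"jaw":1},{"translation":[0,0,-0.0095],"rotation":[0,0,0],"jaw":1},{"translation":[0,0,-0.0095],"rotation":[0,0,0],"jaw":1},{"translation":[0,0,-0.0095],"rotation":[0,0,0],"jaw":1},{"translation":[0,0,-0.0095],"rotation":[0,0,0],"jaw":1},{"translation":[0,0,-0.0095],"rotation":[0,0,0],"jaw":1},{"translation":[0,0,-0.0095],"rotation":[0,0,0],"jaw":1},{"translation":[0,0,0],"rotation":[0,0,0],"jaw":1}]'
python3 - <<'E'
from geo import *
M=np.array([.426,-.307])
p,R=pose(M,.006,-35,35,gz=.053);delta(p,R)
from workcell import arm,camera
import cv2;print(arm.read_state()['q'].round(2))
im1=camera('side');im2=camera('scene')
cv2.imwrite('pics/m6.png',np.hstack([cv2.resize(im2[180:280,140:260,::-1],(400,333),interpolation=2),cv2.resize(im1[100:200,220:340,::-1],(400,333),interpolation=2)]))
E
```

```text
clock: 10.8
ee_pos: [0.4084, -0.2931, 0.0866]
tcp_rot: [0.768, 2.435, -0.239]
contact_force: [0.5, -0.3, -1.6]
grip_width: 0.0134
t 10.8 go [ 0.0003 -0.0018 -0.0431] turn [-0.2  -0.19  0.01] target [ 0.4087 -0.2949  0.0434] F [ 0.5 -0.3 -1.6] w 0.0134
[-1.   -0.05  2.35  0.7   0.34 -2.57]
```

View pics/m6.png

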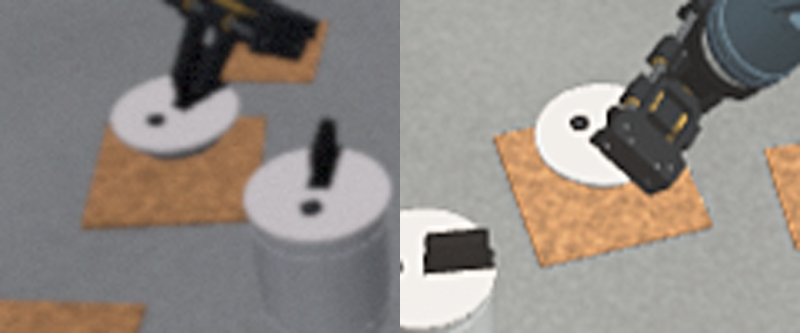

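The lid is level above the middle of the mat, with the height parallax as expected. Lowering slowly.

```bash
python3 -m pendant '[{"translation":[0,-0.0002,-0.004],"rotation":[0,0,0],"jaw":1},{"translation":[0,-0.0002,-0.004],"rotation":[0,0,0],"jaw":1},{"translation":[0,-0.0002,-0.004],"rotation":[0,0,0],"jaw":1},{"translation":[0,-0.0002,-0.004],"rotation":[0,0,0],"jaw":1},{"translation":[0,-0.0002,-0.004],"rotation":[0,0,0],"jaw":1},{"translation":[0,-0.0002,-0.004],"rotation":[0,0,0],"jaw":1},{"translation":[0,-0.0002,-0.004],"rotation":[0,0,0],"jaw":1},{"translation":[0,-0.0002,-0.004],"rotation":[0,0,0],"jaw":1},{"translation":[0,0,-0.003],"rotation":[0,0,0],"jaw":1},{"translation":[0,0,-0.002],"rotation":[0,0,0],"jaw":1},{"translation":[0,0,0],"rotation":[0,0,0],"jaw":1},{"translation":[0,0,0],"rotation":[0,0,0],"jaw":1}]'
python3 -c "
from geo import *
M=np.array([.426,-.307])
p,R=pose(M,.006,-35,35,gz=.053);delta(p,R)
from workcell import arm;print(arm.read_state()['q'].round(2))"
```

```text
clock: 11.9
ee_pos: [0.4092, -0.296, 0.0514]
tcp_rot: [0.767, 2.432, -0.242]
contact_force: [-0.4, 0.4, -2.4]
grip_width: 0.0137
t 11.9 go [-0.0005  0.0011 -0.008 ] turn [-0.02 -0.09  0.03] target [ 0.4087 -0.2949  0.0434] F [-0.4  0.4 -2.4] w 0.0137
[-1.    0.07  2.35  1.    0.26 -2.88]
```

```bash
python3 -m pendant '[{"translation":[0,0,-0.002],"rotation":[0,0,0],"jaw":1},{"translation":[0,0,-0.002],"rotation":[0,0,0],"jaw":1},{"translation":[0,0,-0.0015],"rotation":[0,0,0],"jaw":1},{"translation":[0,0,0],"rotation":[0,0,0],"jaw":1},{"translation":[0,0,0],"rotation":[0,0,0],"jaw":1}]'
python3 -m pendant '[{"translation":[0,0,-0.001],"rotation":[0,0,0],"jaw":1},{"translation":[0,0,0],"rotation":[0,0,0],"jaw":1},{"translation":[0,0,0],"rotation":[0,0,0],"jaw":1}]'
python3 -c "
from workcell import arm;print(arm.read_state()['q'].round(2))"
```

```text
clock: 12.32
ee_pos: [0.4088, -0.2955, 0.045]
tcp_rot: [0.768, 2.433, -0.241]
contact_force: [-0.4, -0.7, -1.3]
grip_width: 0.0137
clock: 12.57
ee_pos: [0.409, -0.2958, 0.0443]
tcp_rot: [0.768, 2.433, -0.242]
contact_force: [1.0, -0.6, -0.8]
grip_width: 0.0133
[-1.    0.09  2.35  1.07  0.25 -2.95]
```

```bash
for i in 1 2 3; do python3 -m pendant '[{"translation":[0,0,-0.0007],"rotation":[0,0,0],"jaw":1},{"translation":[0,0,0],"rotation":[0,0,0],"jaw":1},{"translation":[0,0,0],"rotation":[0,0,0],"jaw":1}]' | grep -E "ee_pos|force"; done
```

```text
ee_pos: [0.4092, -0.296, 0.0441]
contact_force: [-2.8, 3.0, 6.2]
ee_pos: [0.4095, -0.2963, 0.0441]
contact_force: [-6.9, 6.6, 17.7]
ee_pos: [0.4098, -0.2965, 0.044]
contact_force: [-12.3, 10.6, 26.8]
```

It is on the mat, at the expected height of 0.044. I'll ease the preload off and then release.

```bash
python3 -m pendant '[{"translation":[0,0,0.0014],"rotation":[0,0,0],"jaw":1},{"translation":[0,0,0],"rotation":[0,0,0],"jaw":1},{"translation":[0,0,0],"rotation":[0,0,0],"jaw":1}]'; python3 -m pendant '[{"translation":[0,0,0],"rotation":[0,0,0],"jaw":0.75},{"translation":[0,0,0],"rotation":[0,0,0],"jaw":0.6},{"translation":[0,0,0],"rotation":[0,0,0],"jaw":0.4},{"translation":[0,0,0],"rotation":[0,0,0],"jaw":0.2},{"translation":[0,0,0],"rotation":[0,0,0],"jaw":0.2},{"translation":[0,0,0],"rotation":[0,0,0],"jaw":0.2},{"translation":[0,0,0],"rotation":[0,0,0],"jaw":0.2},{"translation":[0,0,0],"rotation":[0,0,0],"jaw":0.2},{"translation":[0,0,0],"rotation":[0,0,0],"jaw":0.2},{"translation":[0,0,0],"rotation":[0,0,0],"jaw":0.2},{"translation":[0,0,0],"rotation":[0,0,0],"jaw":0.2}]'
```

```text
clock: 13.57
ee_pos: [0.4091, -0.2959, 0.044]
tcp_rot: [0.767, 2.432, -0.242]
contact_force: [-6.7, 4.9, 11.4]
grip_width: 0.0139
clock: 14.48
ee_pos: [0.4089, -0.2957, 0.0435]
tcp_rot: [0.768, 2.433, -0.242]
contact_force: [-0.7, -0.1, 0.3]
grip_width: 0.0704
```

```bash
python3 -m pendant '[{"translation":[-0.0014,0.001,0.0025],"rotation":[0,0,0],"jaw":0.2},{"translation":[-0.0028,0.002,0.0049],"rotation":[0,0,0],"jaw":0.2},{"translation":[-0.0028,0.002,0.0049],"rotation":[0,0,0],"jaw":0.2},{"translation":[-0.0028,0.002,0.0049],"rotation":[0,0,0],"jaw":0.2},{"translation":[-0.0028,0.002,0.0049],"rotation":[0,0,0],"jaw":0.2},{"translation":[-0.0028,0.002,0.0049],"rotation":[0,0,0],"jaw":0.2},{"translation":[-0.0028,0.002,0.0049],"rotation":[0,0,0],"jaw":0.2},{"translation":[-0.0028,0.002,0.0049],"rotation":[0,0,0],"jaw":0.2},{"translation":[-0.0028,0.002,0.0049],"rotation":[0,0,0],"jaw":0.2},{"translation":[-0.0028,0.002,0.0069],"rotation":[0,0,0],"jaw":0.2},{"translation":[-0.0028,0.002,0.0089],"rotation":[0,0,0],"jaw":0.2},{"translation":[-0.0028,0.002,0.0089],"rotation":[0,0,0],"jaw":0.2}]'
python3 -m pendant '[{"translation":[0,0,0.01],"rotation":[0,0,0],"jaw":0.2},{"translation":[0,0,0.01],"rotation":[0,0,0],"jaw":0.2},{"translation":[0,0,0.01],"rotation":[0,0,0],"jaw":0.2},{"translation":[0,0,0.01],"rotation":[0,0,0],"jaw":0.2},{"translation":[0,0,0.01],"rotation":[0,0,0],"jaw":0.2},{"translation":[0,0,0.01],"rotation":[0,0,0],"jaw":0.2},{"translation":[0,0,0.005],"rotation":[0,0,0],"jaw":0.2},{"translation":[0,0,0],"rotation":[0,0,0],"jaw":0.2},{"translation":[0,0,0],"rotation":[0,0,0],"jaw":0.2}]'
python3 - <<'E'
from geo import *
from workcell import arm,camera
import cv2
im1=camera('side');im2=camera('scene');cv2.imwrite('pics/side9.png',im1[:,:,::-1])
cv2.imwrite('pics/m7.png',np.hstack([cv2.resize(im2[170:310,140:400,::-1],(390,210),interpolation=2)[:210],cv2.resize(im1[110:320,110:340,::-1],(390,356),interpolation=2)[:210]]) if 0 else np.vstack([cv2.resize(im2[170:300,140:400,::-1],(560,280),interpolation=2),cv2.resize(im1[110:320,120:380,::-1],(560,300),interpolation=2)]))
E
```

```text
clock: 15.48
ee_pos: [0.3763, -0.2723, 0.1099]
tcp_rot: [0.768, 2.434, -0.241]
contact_force: [-0.4, -0.2, 0.3]
grip_width: 0.0701
clock: 16.23
ee_pos: [0.3767, -0.2726, 0.1748]
tcp_rot: [0.767, 2.433, -0.242]
contact_force: [-0.3, 0.5, -0.2]
grip_width: 0.0708
```

View pics/m7.png

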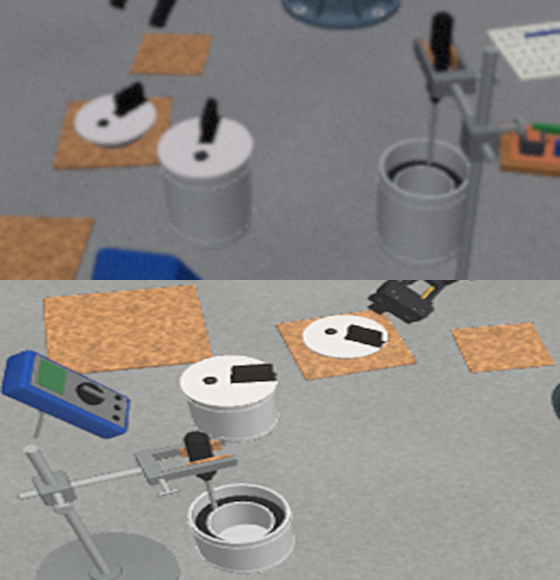

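```bash
python3 - <<'E'
from geo import *
import cv2
print("hole",plane("side",(273.2,145.7),.032),"flange",plane("side",(120+345/2.154,110+(336-280)/1.4286),.032))
a=cv2.imread("pics/side0.png",0);b=cv2.imread("pics/side9.png",0)
for n,(x,y,w,h) in{"can lower":(205,285,55,30),"other can":(195,160,60,65),"stand":(130,225,75,125),"meter":(115,155,70,70),"board":(295,320,52,72)}.items():
    r=cv2.matchTemplate(b[y-8:y+h+8,x-8:x+w+8],a[y:y+h,x:x+w],cv2.TM_CCOEFF_NORMED);_,v,_,l=cv2.minMaxLoc(r);print(n,round(v,3),l[0]-8,l[1]-8)
from workcell import arm;s=arm.read_state();print(s["clock"],np.abs(s["joint_vel"]).max())
E
```

```text
hole [ 0.4435631 -0.3216712  0.032    ] flange [ 0.42505766 -0.30495403  0.032     ]
can lower 0.699 0 0
other can 0.999 0 0
stand 0.997 0 0
meter 1.0 0 0
board 0.999 0 0
16.3333 0.004820227593302418
```

```bash
python3 -c "
from workcell import arm
print(arm.finish_job())"
```

```text
the job is handed in; nothing more can be done
None
```

I opened the calorimeter under the probe and set its lid down flat, right way up, on the middle-sized cork mat; the other calorimeter is still shut. The job was handed in at about 16.3 s of the 58 s, and no verdict was reported.

**How it went:** I gripped the 14 mm rib with the gripper leaning back 35°. I tipped the lid about 12° with its far edge still down on the can, drew it back about 60 mm under the probe, and carried it to the mat. I lowered it until it touched (pressing briefly with about 30 N), eased off, released and backed away.

**Last checks:**
- **Lid:** its centre measured (0.425, -0.305) against my mat-centre estimate of (0.426, -0.307). The two cameras had put that mat centre about 12 mm apart, well inside the 45 mm allowed. The lid looked flat and at rest, and the contact height was as expected.
- **Bystanders:** image matching showed no shift of the stand, the other can with its lid, the meter or the board (scores 0.997 to 1.0).
- **Opened can:** it also matched at zero shift, but with a weak score of 0.70. By eye it stands upright under the probe.
- **Probe:** I saw no contact with the probe or its stand in the pictures, and the tool force stayed at or below about 2 N in every reading while the lid was tipped and drawn out.

**Disagreement:** the rib looked wider at its base than the stated 14 mm in the wrist view, but the fingers closed on about 14 mm.

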